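# Find the loose jack bolt and hold its guard cap open

### The job

One of the three jack bolts of the grey levelling rail is loose: tap the bolt heads lightly from above, one after another and with all caps shut, until you find the one that sinks. Then lift the yellow, red-handled guard cap around that bolt to about 45 degrees or more and finish while still holding it up there, so that a colleague can get a spanner to the bolt. Keep the other two caps shut and leave everything else on the bench where it is.

Things in the scene. Friction and masses are not known exactly. Their poses are not given: they have to be found in the camera images.
- rail: Grey steel levelling rail with slotted sides, fixed to the bench: an upside-down channel 100 (its x) by 410 (its y) by 45 mm high. Origin: centre of its underside, on the work surface; z up, y along the rail, -x is its near side, from which the red grips stick out. It carries three stations a, b, c at y = +120, 0, -120 mm, each with a bolt and a hinged yellow guard cap. Its place and yaw change from run to run.
- bolt_a (a joint): Sinking of jack bolt a (station at y = +120 mm), in m: 0 standing proud as at the start, grows downward to 0.006. All three bolts look alike; exactly one of them, another from run to run, is loose. Pushed down with 3 to 5 N the loose one sinks by 6 mm to a hard stop and stays down; a tight one does not give (less than 1 mm).
- bolt_a_top (a point): Centre of the flat top of the hexagonal steel head of bolt a, 24 mm across flats, at 67.5 mm above the bench as it starts, 16.5 mm above the yellow cap around it (10.5 mm when sunk). The head pokes up through the cap's window, so it can be tapped with the cap shut; shut fingers fit.
- cap_a (a joint): Opening angle of the yellow guard cap a, rad: 0 lying shut, stop at 1.2 (69 degrees). It opens upward about a hinge on the rail's far (+x) side, axis along the rail's y. It weighs about 0.18 kg, turns freely and falls shut when let go. The cap is a plate 64 wide and 4 mm thick with a 40 by 38 mm window around the bolt.
- cap_a_grip (a point): Centre of the red drum that is the grip of cap a: a cylinder of 20 mm diameter, 24 mm long along the rail's y with flat ends, on the end of a 12 mm wide tongue 128 mm from the hinge and 33 mm clear in front of the rail; 57 mm above the bench when shut. Pinched on its flat ends (24 mm, fingers closing along the rail's y) from above, it can pivot between the fingers as the cap swings; or it can be hooked from below.
- cap_a_hinge (a point): Middle of the hinge axis of cap a, 45 mm to the rail's +x side of its bolt, 49 mm above the bench.
- bolt_b (a joint): Sinking of jack bolt b (station at the rail's middle), in m: 0 standing proud as at the start, grows downward to 0.006. All three bolts look alike; exactly one of them, another from run to run, is loose. Pushed down with 3 to 5 N the loose one sinks by 6 mm to a hard stop and stays down; a tight one does not give (less than 1 mm).
- bolt_b_top (a point): Centre of the flat top of the hexagonal steel head of bolt b, 24 mm across flats, at 67.5 mm above the bench as it starts, 16.5 mm above the yellow cap around it (10.5 mm when sunk). The head pokes up through the cap's window, so it can be tapped with the cap shut; shut fingers fit.
- cap_b (a joint): Opening angle of the yellow guard cap b, rad: 0 lying shut, stop at 1.2 (69 degrees). It opens upward about a hinge on the rail's far (+x) side, axis along the rail's y. It weighs about 0.18 kg, turns freely and falls shut when let go. The cap is a plate 64 wide and 4 mm thick with a 40 by 38 mm window around the bolt.
- cap_b_grip (a point): Centre of the red drum that is the grip of cap b: a cylinder of 20 mm diameter, 24 mm long along the rail's y with flat ends, on the end of a 12 mm wide tongue 128 mm from the hinge and 33 mm clear in front of the rail; 57 mm above the bench when shut. Pinched on its flat ends (24 mm, fingers closing along the rail's y) from above, it can pivot between the fingers as the cap swings; or it can be hooked from below.
- cap_b_hinge (a point): Middle of the hinge axis of cap b, 45 mm to the rail's +x side of its bolt, 49 mm above the bench.
- bolt_c (a joint): Sinking of jack bolt c (station at y = -120 mm), in m: 0 standing proud as at the start, grows downward to 0.006. All three bolts look alike; exactly one of them, another from run to run, is loose. Pushed down with 3 to 5 N the loose one sinks by 6 mm to a hard stop and stays down; a tight one does not give (less than 1 mm).
- bolt_c_top (a point): Centre of the flat top of the hexagonal steel head of bolt c, 24 mm across flats, at 67.5 mm above the bench as it starts, 16.5 mm above the yellow cap around it (10.5 mm when sunk). The head pokes up through the cap's window, so it can be tapped with the cap shut; shut fingers fit.
- cap_c (a joint): Opening angle of the yellow guard cap c, rad: 0 lying shut, stop at 1.2 (69 degrees). It opens upward about a hinge on the rail's far (+x) side, axis along the rail's y. It weighs about 0.18 kg, turns freely and falls shut when let go. The cap is a plate 64 wide and 4 mm thick with a 40 by 38 mm window around the bolt.
- cap_c_grip (a point): Centre of the red drum that is the grip of cap c: a cylinder of 20 mm diameter, 24 mm long along the rail's y with flat ends, on the end of a 12 mm wide tongue 128 mm from the hinge and 33 mm clear in front of the rail; 57 mm above the bench when shut. Pinched on its flat ends (24 mm, fingers closing along the rail's y) from above, it can pivot between the fingers as the cap swings; or it can be hooked from below.
- cap_c_hinge (a point): Middle of the hinge axis of cap c, 45 mm to the rail's +x side of its bolt, 49 mm above the bench.
- spare_nut: Brass round nut, 24 mm diameter, 10 mm high, lying loose on the rail's top between stations a and b. Origin: centre of its underside. A bystander, to be left alone.
- wrench: Steel wrench lying on the bench behind the rail, about 180 mm long. Origin: its middle, at the underside. A bystander, to be left alone.
- jar: Amber jar, 52 mm diameter, 75 mm high, standing behind the rail. Origin: centre of its underside. A bystander, to be left alone.
- note_pad: Green note pad 75 by 75 by 12 mm, lying in front of the rail (robot's side). Origin: centre of its underside. A bystander, to be left alone.
- screwdriver: Blue-handled screwdriver lying to the left of the rail. Origin: its middle, at the underside. A bystander, to be left alone.
- mug: Blue mug, 80 mm wide, 90 mm high, right of the rail. Origin: centre of its underside. A bystander, to be left alone.
- tip_rack: Blue pipette-tip rack 80 by 120 by 45 mm, left of the rail, towards the back. Origin: centre of its underside. A bystander, to be left alone.

How it is judged:
By the outcome, as a careful person would: the job done as asked, in the order asked, and still so for the second after the job is handed in, while the arm keeps its last pose, push and grip.
It also fails if it takes over 48 s, if anything falls off the work surface, if the arm or the gripper's body presses on something with over 40 N, if the wrist force passes 120 N, or if a joint passes its speed limit or range.

### The arm

A 7-joint arm with a two-finger parallel gripper is mounted at the origin on the work surface. World frame = base frame: x ahead of the robot, y to its left, z up, the work surface at z = 0. Lengths are in m, angles in rad, forces in N, time in s.
With the tool pointing down it reaches from about 0.425 to 0.875 m from the base axis. Payload 4.7 kg.
Tool frame: the origin (TCP) lies between the finger pads; the fingertips stand 14 mm ahead of it and the grasp point (between the pads) lies 5 mm behind it; z points along the fingers, y is the line along which they close (so a half turn about z gives the same grasp; the last joint's range is limited). The gripper opens to 87 mm and grips with 3 to 60 N. Pads are 19 mm wide; open, the fingers measure 117 mm over their backs; the gripper's body (75 mm by 190 mm) begins 51 mm behind the grasp point.
Start: joints at [1.333, 0.321, -0.07, 1.45, 0.023, 1.371, -0.057], TCP at [0.162, -0.63, 0.237] pointing down, gripper open.
Joint ranges: [-2.86, 2.86], [-0.3, 2.09], [-1.38, 1.24], [0.06, 2.45], [-1.56, 4.7], [0.09, 2.05], [-2.69, 2.69]. Speed limits (rad/s): [2.57, 2.57, 3.14, 3.14, 3.14, 3.14, 3.14].

### API

Orientations are given as a rotation vector (axis times angle).
In Python, from bench import ctrl gives the robot as it stands.
- The arm moves only by the shell command python3 -m inch 'ROWS' [OPENING] [FORCE]. ROWS is JSON, a list of rows, each a list of 6 numbers: the shift along the world's x, y, z in mm, then the turn, a rotation vector about the world's x, y, z in degrees. In form: [[tx, ty, tz, rx, ry, rz], ...]. A call has 1 to 20 rows; each row is the pose to reach, as a shift and turn from the pose commanded when the call began; what a row does not reach only later rows make up. A row lasts 1/8 s, in which the tool goes at most 62.5 mm and 10.7 degrees, less where a joint would pass 70% of its speed; a pose out of reach is approached as far as the arm can. A call with a gripper value outside its range is refused whole. OPENING is the finger opening in mm, from 0 to 87, set as the call begins (- or left out, the last holds). The fingers move at their own pace and stop on an object; FORCE is the grip in N (left out, the last holds). Time passes only in rows, so rows that repeat a pose let the fingers close. It gives the time, the measured TCP pose, the force, the opening and the grip force at its end, in the units of the state.
- ctrl.get_state(): the state, without advancing time (a new reading comes with each control period).
- ctrl.get_image(name): name is "scene" or "top"; returns (picture, depth): 384x512x3 uint8, red, green, blue; 384x512 float32, m along the optical axis (not along the pixel's ray), 0 where there is no reading.
- ctrl.camera_params(name): a dict with "mtx" (3x3 intrinsics, pixels), "T" (4x4, takes a point from camera to world coordinates). Camera axes: x right, y down, z forward; pixel columns grow to the right and rows downward; lengths in m; the calibration is good to about 2 mm. A picture is of the moment at which its call begins. camera_params takes no time and is no camera call.
- ctrl.close_job(): hands the job in; it is judged then, once.
The state is a dict: "time": time; "joint_positions": joint angles; "qd": joint speeds; "joint_torque": joint torques, N m; "position": TCP position; "tool_rot": TCP orientation; "ft_force": force on the tool from outside, world axes, zero at the start; "torque": the same for the moment, N m; "grip_width": opening from 0.0 (shut) to 1.0 (fully open); "grip_force": force on a finger pad.
Only numpy, scipy, OpenCV 4.12 (cv2) and the standard library are available. Lean on these libraries where they do the work, as an engineer would, in place of code of your own. Each camera call takes 0.05 s, during which the arm holds its last target. There are 200 camera calls.

## Working session

There is one attempt and no reset: what is moved stays moved. The work goes in short steps, Python scripts to look and compute and a shell command to move; the robot and the scene stay as the last step left them, time stands still between calls to the robot, and variables do not carry over. Pictures are saved under pics/ and viewed, at most 10 in all, crops included, and the job is handed in when it is done.

```bash
mkdir -p pics; ls; python3 - <<'E'
from bench import ctrl
import cv2,numpy as np
for n in ("top","scene"):
    p,d=ctrl.get_image(n); cv2.imwrite(f"pics/{n}0.png",p[:,:,::-1]); np.save(f"{n}.npy",d)
    c=ctrl.camera_params(n); print(n,np.round(c["mtx"],1).tolist(),np.round(c["T"],3).tolist())
s=ctrl.get_state(); print(s["time"],s["position"],s["tool_rot"],s["ft_force"],s["grip_width"])
E
```

```text
pics
top [[349.6, 0.0, 253.3], [0.0, 349.6, 192.2], [0.0, 0.0, 1.0]] [[0.027, -0.993, 0.117, 0.461], [-1.0, -0.028, -0.007, -0.001], [0.01, -0.117, -0.993, 1.162], [0.0, 0.0, 0.0, 1.0]]
scene [[464.8, 0.0, 263.5], [0.0, 464.8, 190.7], [0.0, 0.0, 1.0]] [[0.696, 0.371, -0.615, 1.496], [0.718, -0.385, 0.58, -0.88], [-0.021, -0.845, -0.534, 0.877], [0.0, 0.0, 0.0, 1.0]]
0.1 [ 0.16181026 -0.62906514  0.23560914] [-3.11510581e+00 -3.94430068e-01  4.87039994e-04] [ 0.21484475  1.12157375 -0.50250871] 0.9983759520855995
```

View pics/top0.png

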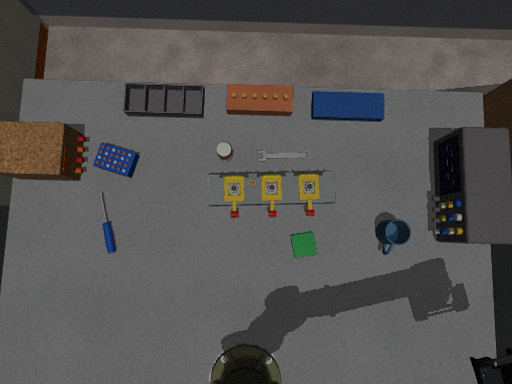

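View pics/scene0.png

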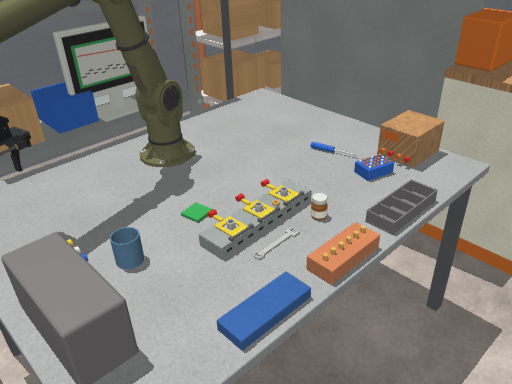

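The top view shows the rail along world y, with bolts near pixels (234,188), (272,188), (309,187) and red drums near (235,213), (272,213), (310,212). The nut is at (253,183). Next I'll measure from an enlarged crop.

```bash
cat > h.py <<'E'
import numpy as np
from bench import ctrl
def at_z(n,u,v,z):
    c=ctrl.camera_params(n); T=np.array(c["T"]); r=T[:3,:3]@np.linalg.solve(c["mtx"],[u,v,1.]); o=T[:3,3]
    return o+r*(z-o[2])/r[2]
def pt(n,d,u,v):
    c=ctrl.camera_params(n); T=np.array(c["T"]); return T[:3,3]+T[:3,:3]@(np.linalg.solve(c["mtx"],[u,v,1.])*d)
E
python3 - <<'E'
from h import *
import cv2
p=cv2.imread("pics/top0.png"); d=np.load("top.npy")
c=cv2.resize(p[165:222,200:342],None,fx=5.6,fy=5.6,interpolation=cv2.INTER_CUBIC); cv2.imwrite("pics/crop.png",c)
b,g,r=[p[:,:,i].astype(int) for i in range(3)]
for name,m,z in (("red",(r>120)&(g<60)&(b<60),.064),("yel",(r>130)&(g>100)&(b<70),.051)):
    m=m.copy(); m[:160]=0; m[225:]=0; m[:,:205]=0; m[:,340:]=0
    n,l,st,ce=cv2.connectedComponentsWithStats(m.astype(np.uint8))
    for i in range(1,n):
        if st[i,4]>15: print(name,st[i],ce[i].round(1),at_z("top",*ce[i],z).round(4), pt("top",np.median(d[l==i]),*ce[i]).round(4))
for u in (234,272,309): print([pt("top",d[v,u],u,v).round(3).tolist() for v in (187,188)])
E
```

```text
red [307 211   8   4  27] [310.2 212.5] [ 0.5317 -0.1896  0.064 ] [ 0.5316 -0.1892  0.0663]
red [231 213   7   4  25] [233.9 214.4] [0.519  0.0501 0.064 ] [0.5189 0.05   0.0664]
red [269 212   8   4  28] [272.  213.5] [ 0.5252 -0.0695  0.064 ] [ 0.5251 -0.0694  0.066 ]
yel [262 175  20  36 341] [271.2 189.2] [ 0.6039 -0.066   0.051 ] [ 0.6039 -0.066   0.0506]
yel [299 175  20  35 354] [308.5 188.6] [ 0.6093 -0.1857  0.051 ] [ 0.6093 -0.1858  0.0508]
yel [224 176  20  35 352] [233.8 189.4] [0.5998 0.0539 0.051 ] [0.5998 0.0539 0.0508]
yel [249 180   7   6  18] [252.3 182.4] [ 0.624 -0.005  0.051] [ 0.6233 -0.0049  0.0557]
[[0.605, 0.052, 0.07], [0.602, 0.052, 0.069]]
[[0.609, -0.068, 0.066], [0.605, -0.067, 0.069]]
[[0.612, -0.184, 0.07], [0.609, -0.185, 0.065]]
```

View pics/crop.png

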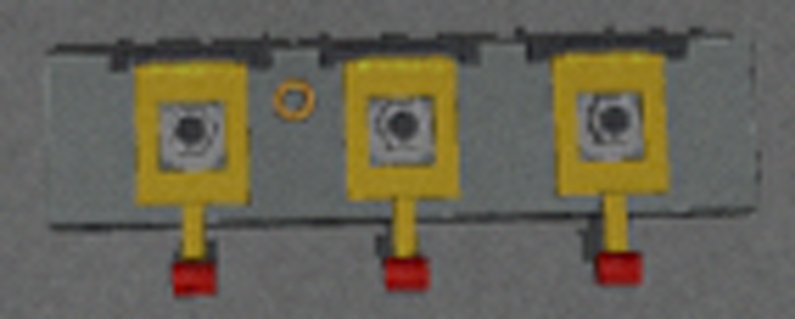

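Estimates, with rail yaw about 3°: bolts a (0.602, 0.054), b (0.608, -0.065), c (0.6145, -0.185). The 120 mm spacing, heights and 83 mm drum-to-bolt distance all agree. I'll go above c with the fingers shut, tool turned by -11° so it lines up with the rail.

```bash
python3 -m inch '[[40,40,0,0,0,-1],[80,80,0,0,0,-2],[120,120,0,0,0,-3],[160,160,0,0,0,-4],[200,200,0,0,0,-5],[240,235,0,0,0,-6],[280,275,0,0,0,-7],[320,315,0,0,0,-8],[360,353,0,0,0,-9],[400,392,0,0,0,-10],[430,422,0,0,0,-11],[453,444,-20,0,0,-11.4],[453,444,-60,0,0,-11.4],[453,444,-100,0,0,-11.4],[453,444,-125,0,0,-11.4],[453,444,-125,0,0,-11.4],[453,444,-125,0,0,-11.4]]' 0 20
python3 - <<'E'
from h import *
import cv2
p,d=ctrl.get_image("scene"); cv2.imwrite("pics/s1.png",cv2.resize(p[150:270,170:340,::-1],None,fx=4.5,fy=4.5,interpolation=cv2.INTER_CUBIC))
s=ctrl.get_state(); print(s["position"],s["ft_force"],s["joint_positions"])
from scipy.spatial.transform import Rotation as R
print(R.from_rotvec(s["tool_rot"]).as_matrix().round(3))
E
```

```text
time: 2.22
position: [0.6156, -0.1856, 0.1126]
tool_rot: [3.14, 0.083, 0.002]
ft_force: [-0.5, -0.5, 0.5]
grip_width: 0.007
grip_force: 0.0
[ 0.61591391 -0.18572831  0.11317707] [ 0.09829007 -0.57740253 -0.06427801] [ 0.58777366  0.42205067 -0.42683209  1.60363835  0.18684732  1.15405016
 -1.39947928]
[[ 0.999  0.053  0.002]
 [ 0.053 -0.999 -0.001]
 [ 0.002  0.001 -1.   ]]
```

View pics/s1.png

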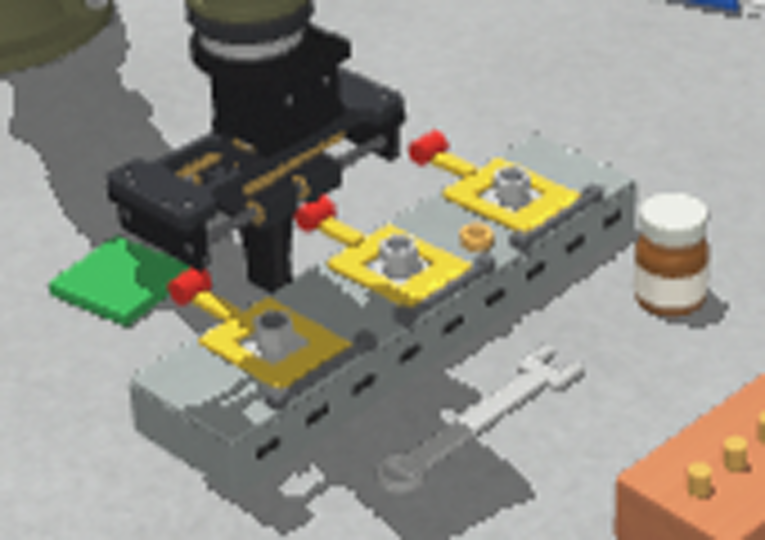

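The shut fingers are above bolt c (crop (270,280) over head (275,330)). Lowering gently; contact is expected about 32 mm down.

```bash
python3 -m inch '[[0,0,-10,0,0,0],[0,0,-20,0,0,0],[0,0,-25,0,0,0],[0,0,-28,0,0,0],[0,0,-28,0,0,0],[0,0,-28,0,0,0]]'; python3 -m inch '[[0,0,-1,0,0,0],[0,0,-2,0,0,0],[0,0,-2,0,0,0]]';python3 -m inch '[[0,0,-1,0,0,0],[0,0,-2,0,0,0],[0,0,-2,0,0,0]]'
```

```text
time: 3.02
position: [0.6152, -0.1856, 0.0839]
tool_rot: [3.14, 0.083, 0.001]
ft_force: [0.3, 0.6, -0.7]
grip_width: 0.004
grip_force: 0.0
time: 3.4
position: [0.6149, -0.1855, 0.0816]
tool_rot: [3.14, 0.083, -0.0]
ft_force: [-0.0, 0.2, -0.1]
grip_width: 0.001
grip_force: 0.0
time: 3.78
position: [0.615, -0.1855, 0.081]
tool_rot: [3.14, 0.083, 0.0]
ft_force: [-2.8, 1.0, 7.5]
grip_width: 0.006
grip_force: 3.6
```

c carries 7.5 N without sinking, so it is tight. Next is b.

```bash
python3 -m inch '[[0,0,12,0,0,0],[0,0,30,0,0,0],[-2,40,30,0,0,0],[-4,80,30,0,0,0],[-6,115,30,0,0,0],[-6.5,120,30,0,0,0],[-6.5,120,15,0,0,0],[-6.5,120,5,0,0,0],[-6.5,120,5,0,0,0],[-6.5,120,5,0,0,0]]'; python3 -m inch '[[0,0,-1,0,0,0],[0,0,-3,0,0,0],[0,0,-3,0,0,0]]';python3 -m inch '[[0,0,-1,0,0,0],[0,0,-2,0,0,0],[0,0,-2,0,0,0]]'
```

```text
time: 5.03
position: [0.6084, -0.0663, 0.0844]
tool_rot: [3.141, 0.081, -0.001]
ft_force: [-0.8, 0.1, 0.4]
grip_width: 0.006
grip_force: 0.0
time: 5.4
position: [0.6084, -0.0655, 0.0816]
tool_rot: [3.14, 0.083, 0.0]
ft_force: [-0.1, -0.5, 0.4]
grip_width: 0.008
grip_force: 0.0
time: 5.78
position: [0.6085, -0.0655, 0.0797]
tool_rot: [3.14, 0.083, 0.0]
ft_force: [-0.3, -0.6, 0.8]
grip_width: 0.004
grip_force: 0.7
```

```bash
python3 -m inch '[[0,0,-1,0,0,0],[0,0,-2,0,0,0],[0,0,-2,0,0,0]]';python3 -m inch '[[0,0,-1,0,0,0],[0,0,-2,0,0,0],[0,0,-2,0,0,0]]'
```

```text
time: 6.15
position: [0.6085, -0.0655, 0.0774]
tool_rot: [3.14, 0.083, 0.0]
ft_force: [-0.8, -0.2, -0.3]
grip_width: 0.006
grip_force: 0.4
time: 6.52
position: [0.6085, -0.0655, 0.0755]
tool_rot: [3.14, 0.083, 0.0]
ft_force: [0.8, -0.2, 1.0]
grip_width: 0.005
grip_force: 0.5
```

```bash
python3 -m inch '[[0,0,-0.5,0,0,0],[0,0,-1,0,0,0],[0,0,-1,0,0,0]]'; python3 -m inch '[[0,0,-0.5,0,0,0],[0,0,-0.5,0,0,0]]'
```

```text
time: 6.9
position: [0.6086, -0.0655, 0.0755]
tool_rot: [3.14, 0.083, 0.0]
ft_force: [-2.4, 0.8, 7.0]
grip_width: 0.006
grip_force: 3.2
time: 7.15
position: [0.6086, -0.0655, 0.0754]
tool_rot: [3.14, 0.083, 0.0]
ft_force: [-3.7, -0.2, 9.5]
grip_width: 0.008
grip_force: 4.5
```

b sank exactly 6 mm (contact 81.5 → stop 75.5 mm, force rising there), so b is loose. I'll rise, open the fingers to 50 mm and go above drum b, then look.

```bash
python3 -m inch '[[0,0,20,0,0,0],[0,0,45,0,0,0],[-30,-2,45,0,0,0],[-60,-3,45,0,0,0],[-83,-4.5,45,0,0,0],[-83,-4.5,45,0,0,0],[-83,-4.5,30,0,0,0],[-83,-4.5,30,0,0,0],[-83,-4.5,30,0,0,0]]' 50 20
python3 - <<'E'
from h import *
import cv2
p,d=ctrl.get_image("scene"); cv2.imwrite("pics/s2.png",cv2.resize(p[150:270,170:340,::-1],None,fx=4.5,fy=4.5,interpolation=cv2.INTER_CUBIC))
E
```

```text
time: 8.28
position: [0.5257, -0.0697, 0.1036]
tool_rot: [-3.14, -0.084, 0.001]
ft_force: [0.0, 0.3, 0.4]
grip_width: 0.575
grip_force: 0.0
```

View pics/s2.png

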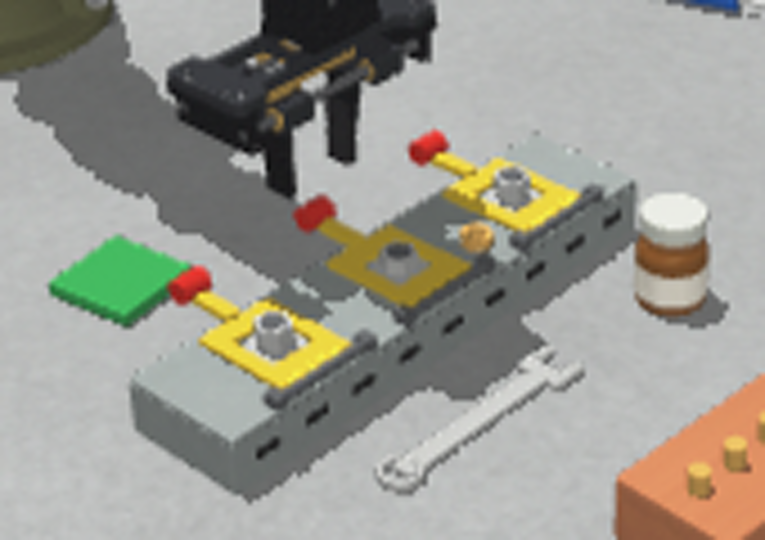

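Bolt b at (400,260) now stands visibly lower than a and c. The open fingers straddle the line of drum b at (315,215). Descend about 51 mm and pinch.

```bash
python3 -m inch '[[0,0,-12,0,0,0],[0,0,-25,0,0,0],[0,0,-38,0,0,0],[0,0,-48,0,0,0],[0,0,-51,0,0,0],[0,0,-51,0,0,0],[0,0,-51,0,0,0]]'; python3 -m inch '[[0,0,0,0,0,0],[0,0,0,0,0,0],[0,0,0,0,0,0],[0,0,0,0,0,0],[0,0,0,0,0,0],[0,0,0,0,0,0],[0,0,0,0,0,0]]' 15 20
```

```text
time: 9.2
position: [0.5259, -0.0701, 0.0536]
tool_rot: [3.14, 0.083, 0.001]
ft_force: [0.1, -0.5, -0.5]
grip_width: 0.575
grip_force: 0.0
time: 10.07
position: [0.5254, -0.0695, 0.0532]
tool_rot: [-3.14, -0.083, 0.0]
ft_force: [-0.2, 3.2, 1.2]
grip_width: 0.275
grip_force: 20.0
```

Pinched at 24 mm with 20 N. Now I'll follow the arc up, first to 20°, then to about 58°.

```bash
python3 -m inch '[[1,0,11,0,0,0],[3.5,0,22,0,0,0],[6.5,0.5,33,0,0,0],[10.5,0.5,43,0,0,0],[10.5,0.5,43,0,0,0]]'; python3 -m inch '[[5,0.5,10,0,0,0],[10.5,0.5,19.5,0,0,0],[17,1,28.5,0,0,0],[24.5,1.5,37,0,0,0],[32.5,2,45,0,0,0],[41,2,52,0,0,0],[50.5,2.5,58,0,0,0],[56.5,3,61.5,0,0,0],[56.5,3,61.5,0,0,0],[56.5,3,61.5,0,0,0]]'
python3 - <<'E'
from h import *
import cv2
p,d=ctrl.get_image("scene"); cv2.imwrite("pics/s3.png",cv2.resize(p[130:270,170:340,::-1],None,fx=4.2,fy=4.2,interpolation=cv2.INTER_CUBIC))
E
```

```text
time: 10.7
position: [0.5356, -0.069, 0.0971]
tool_rot: [-3.14, -0.083, 0.002]
ft_force: [-3.7, 4.9, -0.0]
grip_width: 0.271
grip_force: 20.0
time: 11.95
position: [0.5932, -0.066, 0.1588]
tool_rot: [-3.14, -0.083, -0.003]
ft_force: [-2.9, 4.2, 2.8]
grip_width: 0.273
grip_force: 20.0
```

View pics/s3.png

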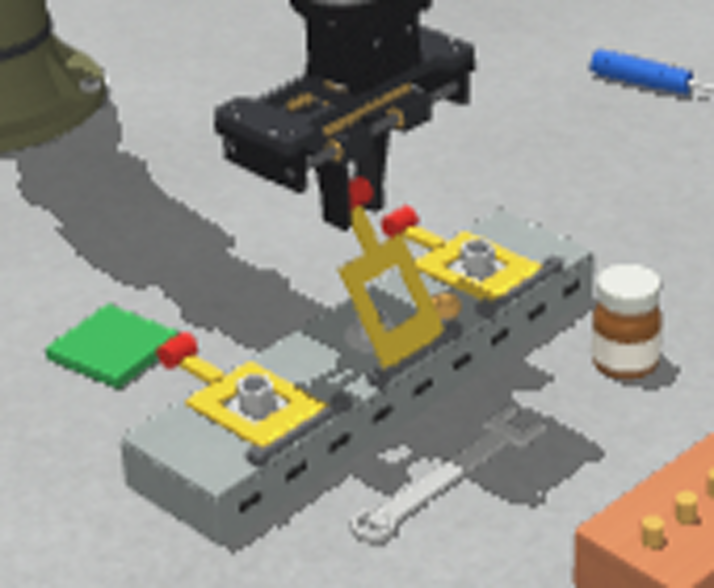

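Cap b is up at about 58° with its drum held between the fingers at (360,190). Caps a and c are shut, and the nut, wrench, jar and pad have not moved. Handing in.

```bash
python3 -c "
from bench import ctrl
print(ctrl.close_job())"
```

```text
the job is handed in; nothing more can be done
None
```

Bolt b is the loose one: it sank 6 mm to its stop, c stayed firm at 7.5 N, and I left a untapped since only one is loose; I handed the job in with the arm holding cap b up at about 58°, the other two caps shut, and nothing else moved that I could see.

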